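Open the vent of the blue cheese keeper

TASK

The cheese in the blue-lidded keeper needs air: open its vent all the way. The slide plate in the lid is flush and has no handle, so press down on its black grip patch and slide it, away from the slotted end, until it stops; then let go. Leave the slide of the orange-lidded keeper as it is.

Things in the scene. Friction and masses are not known exactly. Their poses are not given: they have to be found in the camera images.
- blue_keeper: Food box, 240 x 120 x 60 mm high, fixed to the worktop: grey tub, blue lid with a slotted vent at its -x end. A window of 120 x 76 mm (x, y) in the lid shows a smooth white slide plate, 2 mm below the lid's surface, that always fills it: no handle or edge. Origin: centre of the underside; x along the box, away from the vent; z up
- blue_keeper_patch (a point): Centre of the top of the black, finely ribbed grip patch (40 x 50 mm) on that plate, 58 mm above the worktop; x = opening direction, z up. The plate is sprung: it gives up to 5 mm under 1.5 N + 1.5 N per mm, then is solid. Pressed 3 to 4 mm it follows a fingertip by friction (it resists about 1 N). At least 35 mm from window ends, 38 mm from sides, at any opening
- blue_keeper_slide (a joint): How far the blue keeper's slide is open, in m: 0 = vent shut, 0.050 = fully open, against its stop. It starts nearly shut (0 to 0.012), slides along the box's +x and stays where it is left
- orange_keeper_patch (a point): Centre of the top of the grip patch of the other keeper, the same in make and size but with an orange lid; to be left alone. Its slide stands anywhere from shut to mostly open. The keepers stand side by side, either one on the left

How it is judged:
At the end, for the whole second after the job is handed in: The blue keeper's slide is open to within 10 mm of its stop (joint above 0.040 m) and at rest, and the orange keeper's patch is within 10 mm of where it was (value of joint blue_keeper_slide above 0.04 m and velocity of joint blue_keeper_slide below 0.005 m/s and distance of orange_keeper_patch from where it was at the start of the episode below 0.01 m); the robot touches nothing.
It fails at once if the orange keeper's slide is moved by more than 10 mm (distance of orange_keeper_patch from where it was at the start of the episode above 0.01 m).
It also fails if it takes over 29 s, if anything falls off the work surface, if the arm or the gripper's body presses on something with over 40 N, if the wrist force passes 120 N, or if a joint passes its speed limit or range.

ROBOT

A 6-joint arm with a two-finger parallel gripper is mounted at the origin on a cart in front of the work surface, level with it; the furniture and walls round the work are solid. World frame = base frame: x ahead of the robot, y to its left, z up, the work surface at z = 0. Lengths are in m, angles in rad, forces in N, time in s.
With the tool pointing down it reaches from about 0.35 to 0.775 m from the base axis. Payload 7.3 kg.
Tool frame: the origin (TCP) lies at the very end of the fingers, on their centre line; the grasp point (between the pads) lies 19 mm behind it; z points along the fingers, y is the line along which they close (so a half turn about z gives the same grasp; the last joint's range is limited). The gripper opens to 92 mm and grips with 3 to 60 N. Pads are 19 mm wide; open, the fingers measure 130 mm over their backs; the gripper's body (75 mm by 190 mm) begins 47 mm behind the grasp point.
Start: joints at [1.117, 0.342, 1.524, -0, 1.275, -0.146], TCP at [0.159, 0.5, 0.227] pointing down, gripper open.
Joint ranges: [-2.53, 2.53], [-0.77, 2.02], [0.04, 2.7], [-1, 4.14], [0.28, 2.66], [-3.11, 3.11]. Speed limits (rad/s): [2.57, 2.57, 3.14, 3.14, 3.14, 3.14].

INTERFACE

Orientations are given as [roll, pitch, yaw] about the fixed x, y, z axes, in that order (R = Rz(yaw) Ry(pitch) Rx(roll)).
In Python, from cell import robot gives the robot as it stands.
- The arm moves only by the tool apply_moves, never from a script. Its argument "motion" is text: rows parted by semicolons, each of 7 numbers parted by spaces: the opening in per cent of the stroke, from 0 (shut) to 100 (fully open), then the shift along the tool's x, y, z in cm, then the turn, a rotation vector about the tool's x, y, z in rad. A call has 1 to 20 rows; each row shifts and turns the commanded pose from where the row before left it, along the tool's axes as they then stand; what a row does not reach is not made up. A row lasts 1/8 s, in which the tool goes at most 62.5 mm and 10.7 degrees, less where a joint would pass 70% of its speed; a pose out of reach is approached as far as the arm can. A call with a gripper value outside its range is refused whole. The fingers move at their own pace and stop on an object; "force" is the grip in N (left out, the last holds). Time passes only in rows, so rows that do not move let the fingers close. It gives the time, the measured TCP pose, the force, the opening and the grip force at its end, in the units of the state.
- robot.observe(): the state, without advancing time (a new reading comes with each control period).
- robot.read_camera(name): name is "scene" or "top"; returns a dict with "img" (400x640x3 uint8, red, green, blue), "fovy" (degrees; the focal length in pixels is half the picture's height over the tangent of half this angle, whatever the lens; pixels are square), "cx", "cy" (the principal point, pixels), "R" (3x3) and "t" (3): a world point X has camera coordinates R X + t. Camera axes: x right, y down, z forward; pixel columns grow to the right and rows downward; lengths in m; the calibration is good to about 2 mm. A picture is of the moment at which its call begins. There is no depth.
- robot.hand_in(): hands the job in; it is judged then, once.
Trained networks look in a picture, given as the dict that the camera call returned (one of the last four; its "shot" number tells which), for a name from the list of things; names that differ only in an ending like _2 or _b are one class to them, and where a whole thing is asked for, a point or a joint stands for the part that bears it (a point fixed in the world has none). Each returns a list of dicts, best first, with "score" (0 to 1); they miss things now and then, are a little off and sometimes report something else, mostly with a low value. They report only what shows in the picture. A call takes as long as a camera call.
- robot.search_frame(target, picture): "centre" ([x, y, z] in m, in world coordinates, good to about 4 mm: the middle of the surface that is visible of it).
- robot.trace(target, picture): "pixels" (400x640 bool, what is visible of it).
The state is a dict: "time": time; "qpos": joint angles; "qvel": joint speeds; "joint_efforts": joint torques, N m; "tool_pos": TCP position; "tool_rot": TCP orientation; "contact_force": force on the tool from outside, world axes, zero at the start; "torque": the same for the moment, N m; "opening": finger opening in m; "grip_force": force on a finger pad.
Only numpy, scipy, OpenCV 4.12 (cv2) and the standard library are available. Lean on these libraries where they do the work, as an engineer would, in place of code of your own. Each camera call takes 0.05 s, during which the arm holds its last target. There are 200 camera calls.

## Working session

There is one attempt and no reset: what is moved stays moved. The work goes in short steps, Python scripts to look and compute and a tool call to move; the robot and the scene stay as the last step left them, time stands still between calls to the robot, and variables do not carry over. Pictures are saved under pics/ and viewed, at most 10 in all, crops included, and the job is handed in when it is done.

Besides the shell and the picture viewer there is one more tool, called after "Request:" as name(argument=value, ...) on one line, values as JSON. apply_moves: Moves the arm, as the interface text tells. Its arguments: {"type":"object","properties":{"motion":{"type":"string"},"force":{"type":"number"}},"required":["motion"]}

```bash
mkdir -p pics
python3 - <<'E'
from cell import robot
import cv2,numpy as np
s=robot.observe();print(s['time'],s['tool_pos'],s['tool_rot'],s['opening'])
for n in("scene","top"):
    p=robot.read_camera(n);cv2.imwrite(f"pics/{n}0.png",p['img'][:,:,::-1])
    print(n,p['fovy'],p['cx'],p['cy'],np.round(p['R'],4).tolist(),np.round(p['t'],4).tolist())
    for t in("blue_keeper","blue_keeper_patch","orange_keeper_patch"):
        for d in robot.search_frame(t,p)[:2]: print(t,np.round(d['centre'],4),d['score'])
        for d in robot.trace(t,p)[:2]:
            m=d['pixels'];v,u=np.nonzero(m);print('  trace',d['score'],m.sum(),u.mean(),v.mean(),cv2.minAreaRect(np.c_[u,v].astype(np.float32)))
E
```

```text
0.0 [0.15883202 0.49998566 0.22604876] [-3.14010880e+00 -2.48961302e-04  2.83383571e+00] 0.09161208595034469
scene 51.80532420375906 316.79815130474066 201.1716460252671 [[0.59, -0.8073, 0.0124], [-0.5418, -0.4072, -0.7353], [0.5986, 0.4271, -0.6777]] [-0.3104, 0.3261, 0.6513]
blue_keeper [ 0.478  -0.1909  0.0581] 0.83
  trace 0.8 6158 382.33907112698927 255.81292627476452 ((382.5228576660156, 254.18020629882812), (64.45917510986328, 106.77107238769531), 22.520565032958984)
blue_keeper_patch [ 0.4933 -0.192   0.0602] 0.71
blue_keeper_patch [0.513  0.1342 0.0577] 0.33
  trace 0.68 1864 384.85139484978544 247.9324034334764 ((382.2970886230469, 252.97030639648438), (40.04948043823242, 63.81216812133789), 20.854455947875977)
orange_keeper_patch [0.5114 0.1344 0.0573] 0.89
  trace 0.8 1149 266.2828546562228 181.11140121845082 ((264.95892333984375, 181.3904266357422), (22.237821578979492, 62.382938385009766), 69.44395446777344)
top 46.33035154476626 315.35895167943664 192.7639788595674 [[-0.0491, -0.9988, -0.006], [-0.9698, 0.0491, -0.2388], [0.2388, -0.0059, -0.971]] [0.0361, 0.5424, 0.818]
blue_keeper [ 0.5082 -0.1841  0.0592] 0.93
  trace 0.71 8282 419.89471142236175 209.83349432504227 ((419.71905517578125, 209.22134399414062), (129.1601104736328, 68.34032440185547), 71.8619155883789)
blue_keeper_patch [ 0.4981 -0.1921  0.0574] 0.57
  trace 0.78 3102 423.63346228239845 216.02998065764024 ((424.69140625, 219.030029296875), (87.19271087646484, 41.32232666015625), 72.34988403320312)
orange_keeper_patch [0.5102 0.1352 0.0599] 0.94
  trace 0.79 2655 249.51374764595104 212.48210922787194 ((247.70301818847656, 215.23699951171875), (40.74280548095703, 76.10147857666016), 20.67442512512207)
```

View pics/top0.png

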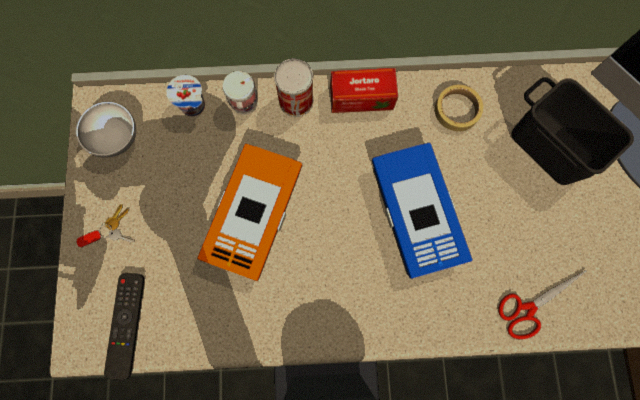

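View pics/scene0.png

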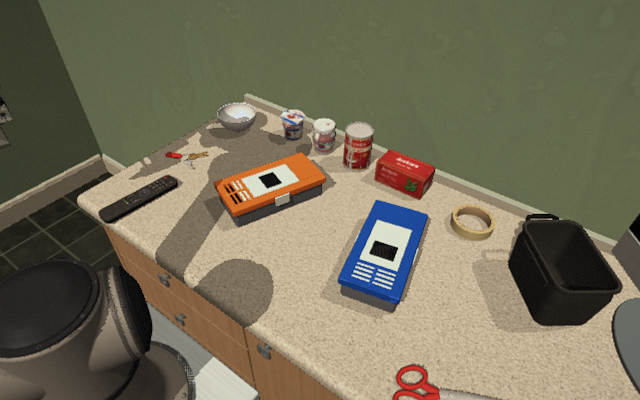

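The blue keeper is on the right in the top view: its patch is at about (424,218) and its vent slots face the robot at about (435,250). The orange one is on the left, with its patch at about (250,210).

```bash
cat > h.py <<'E'
import cv2,numpy as np
def back(p,uv,z):
    f=200/np.tan(np.radians(p['fovy']/2)); R=np.array(p['R']);t=np.array(p['t'])
    uv=np.atleast_2d(uv);d=np.c_[(uv[:,0]-p['cx'])/f,(uv[:,1]-p['cy'])/f,np.ones(len(uv))]@R
    c=-R.T@t; return c+d*((z-c[2])/d[:,2])[:,None]
def look(p):
    hsv=cv2.cvtColor(p['img'],cv2.COLOR_RGB2HSV)
    m=cv2.inRange(hsv,(105,150,80),(125,255,255))
    n,l,s,_=cv2.connectedComponentsWithStats(m);k=1+s[1:,4].argmax();c=cv2.findContours((l==k).astype(np.uint8),0,1)[0][0]
    w=back(p,c[:,0].astype(float),.06)[:,:2]
    r=cv2.minAreaRect((w*1000).astype(np.float32));b=cv2.boxPoints(r)
    e=[b[1]-b[0],b[2]-b[1]];e=max(e,key=np.linalg.norm);e=e*np.sign(e[0]);yaw=np.arctan2(e[1],e[0])
    c0=np.array(r[0])/1000
    v,u=np.mgrid[:400,:640];W=back(p,np.c_[u.ravel(),v.ravel()].astype(float),.058)[:,:2]-c0
    x=W@[np.cos(yaw),np.sin(yaw)];y=W@[-np.sin(yaw),np.cos(yaw)]
    g=p['img'].max(2).ravel();sel=(abs(x)<.075)&(abs(y)<.034)&(g<75)
    P=np.array([x[sel].mean(),y[sel].mean()])
    return c0,r[1],yaw,P,c0+P@[[np.cos(yaw),np.sin(yaw)],[-np.sin(yaw),np.cos(yaw)]],np.ptp(x[sel]),np.ptp(y[sel])
E
python3 - <<'E'
from cell import robot
from h import *
for n in("scene","top"):
    print(n,*look(robot.read_camera(n)))
E
```

```text
scene [ 0.49906055 -0.19011325] (249.37490844726562, 117.9766845703125) 0.2235304 [-0.01238335  0.00058504] [ 0.48685559 -0.19228782] 0.036478922313685276 0.04765876872080633
top [ 0.50636337 -0.18752109] (238.90081787109375, 118.28661346435547) 0.22517355 [-0.01894707 -0.00107118] [ 0.48813378 -0.19279564] 0.0377700365267463 0.0474284293155859
```

Request:
apply_moves(motion="0 0 0 0 0 0 -0.177;0 0 0 0 0 0 -0.177;0 0 0 0 0 0 -0.177;0 -2.4 -4 0 0 0 0;0 -2.4 -4 0 0 0 0;0 -2.4 -4 0 0 0 0;0 -2.4 -4 0 0 0 0;0 -2.4 -4 0 0 0 0;0 -2.4 -4 0 0 0 0;0 -2.4 -4 0 0 0 0;0 -2.4 -4 0 0 0 0;0 -2.4 -4 0 0 0 0", force=20)

```text
time: 2.3
tool_pos: [0.4504, 0.1959, 0.2269]
tool_rot: [3.141, 0.001, -2.918]
contact_force: [0.4, 1.4, 0.5]
opening: 0.0006
grip_force: 0.0
```

Request:
apply_moves(motion="0 0.6 -4.3 0 0 0 0;0 0.6 -4.3 0 0 0 0;0 0.6 -4.3 0 0 0 0;0 0.6 -4.3 0 0 0 0;0 0.6 -4.3 0 0 0 0;0 0.6 -4.3 0 0 0 0;0 0.6 -4.3 0 0 0 0;0 0.6 -4.3 0 0 0 0;0 0.6 -4.3 0 0 0 0;0 0 0 0 0 0 0;0 0 0 0 0 0 0")

```text
time: 3.68
tool_pos: [0.4822, -0.1918, 0.2265]
tool_rot: [3.141, -0.0, -2.919]
contact_force: [0.7, 0.1, -0.6]
opening: 0.0007
grip_force: 0.0
```

Request:
apply_moves(motion="0 -0.5 -0.2 4 0 0 0;0 0 0 4 0 0 0;0 0 0 4 0 0 0;0 0 0 3 0 0 0;0 0 0 0.8 0 0 0;0 0 0 0.4 0 0 0;0 0 0 0 0 0 0;0 0 0 0 0 0 0")

```text
time: 4.68
tool_pos: [0.4883, -0.1933, 0.0657]
tool_rot: [-3.14, 0.002, -2.918]
contact_force: [-0.2, -0.7, -0.3]
opening: 0.0005
grip_force: 0.0
```

Run:
```python
from cell import robot
import cv2
s=robot.observe();print(s['tool_pos'],s['contact_force'])
p=robot.read_camera("scene");cv2.imwrite("pics/s1.png",cv2.resize(p['img'][130:330,260:520,::-1],None,fx=3,fy=3))
```

```text
[ 0.48829477 -0.19333291  0.0657393 ] [-0.18645135 -0.73351233 -0.27729151]
```

View pics/s1.png

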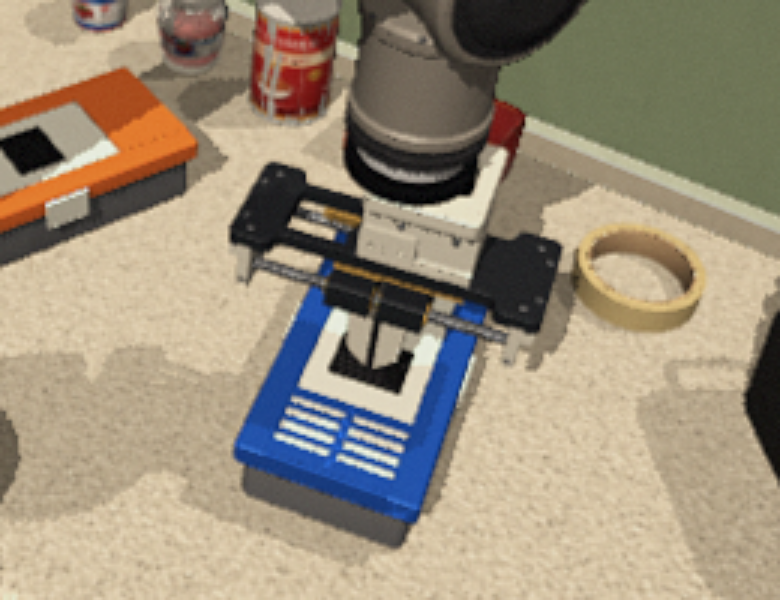

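The closed fingers hover over the black patch (about (375,365) in the crop), lined up with the box. Next I press down in steps.

Request:
apply_moves(motion="0 0 0 0.4 0 0 0;0 0 0 0.3 0 0 0;0 0 0 0.2 0 0 0;0 0 0 0 0 0 0;0 0 0 0 0 0 0")

```text
time: 5.35
tool_pos: [0.4877, -0.1931, 0.0559]
tool_rot: [-3.142, 0.0, -2.918]
contact_force: [-0.8, 0.7, 4.9]
opening: 0.0005
grip_force: 2.3
```

Request:
apply_moves(motion="0 0 0 0.13 0 0 0;0 0 0 0 0 0 0;0 0 0 0 0 0 0")

```text
time: 5.72
tool_pos: [0.4879, -0.1931, 0.0548]
tool_rot: [-3.141, 0.001, -2.918]
contact_force: [-0.4, 1.0, 6.1]
opening: 0.0004
grip_force: 3.2
```

Opening is along tool -x. I slide 2 cm first, then check.

Request:
apply_moves(motion="0 -0.3 0 0.03 0 0 0;0 -0.4 0 0 0 0 0;0 -0.4 0 0 0 0 0;0 -0.4 0 0 0 0 0;0 -0.5 0 0 0 0 0;0 0 0 0 0 0 0")

```text
time: 6.48
tool_pos: [0.5081, -0.1885, 0.0546]
tool_rot: [-3.141, 0.002, -2.918]
contact_force: [0.7, 1.3, 6.6]
opening: 0.0005
grip_force: 3.3
```

Run:
```python
from cell import robot
import cv2
s=robot.observe();print(s['tool_pos'],s['contact_force'])
p=robot.read_camera("scene");cv2.imwrite("pics/s2.png",cv2.resize(p['img'][130:330,260:520,::-1],None,fx=3,fy=3))
```

```text
[ 0.50805298 -0.1885443   0.05462505] [0.6547691  1.28817858 6.6300953 ]
```

View pics/s2.png

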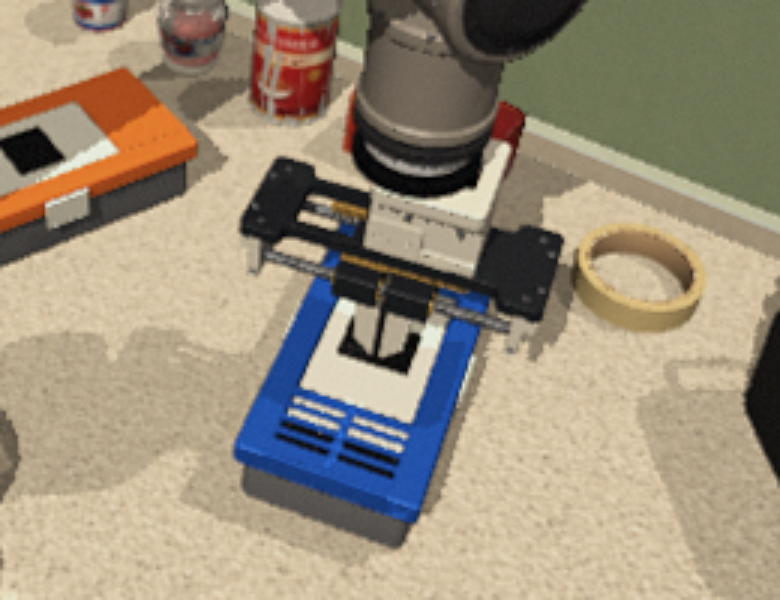

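The patch follows the finger (now at about (378,345)), and the two lower rows of slots have turned dark. I carry on to the stop.

Request:
apply_moves(motion="0 -0.4 0 0 0 0 0;0 -0.5 0 0 0 0 0;0 -0.5 0 0 0 0 0;0 -0.5 0 0 0 0 0;0 -0.4 0 0 0 0 0;0 -0.4 0 0 0 0 0;0 -0.4 0 0 0 0 0;0 0 0 0 0 0 0;0 0 0 0 0 0 0")

```text
time: 7.65
tool_pos: [0.5371, -0.182, 0.0544]
tool_rot: [-3.142, -0.001, -2.918]
contact_force: [-2.5, 0.3, 6.6]
opening: 0.0006
grip_force: 3.4
```

The force along the slide now opposes the push, so it has probably reached the stop. I lift straight up and check.

Request:
apply_moves(motion="0 0 0 -1 0 0 0;0 0 0 -4 0 0 0;0 0 0 -5 0 0 0;0 4 0 -5 0 0 0;0 5 0 0 0 0 0;0 5 0 0 0 0 0;0 0 0 0 0 0 0;0 0 0 0 0 0 0")

```text
time: 8.65
tool_pos: [0.4024, -0.2128, 0.2033]
tool_rot: [-3.141, 0.001, -2.919]
contact_force: [0.6, 0.6, -0.4]
opening: 0.0001
grip_force: 0.0
```

Run:
```python
from cell import robot
from h import *
s=robot.observe();print(s['time'],s['tool_pos'],s['contact_force'])
p=robot.read_camera("top");cv2.imwrite("pics/t3.png",p['img'][:,:,::-1])
q=robot.read_camera("scene");cv2.imwrite("pics/s3.png",cv2.resize(q['img'][130:330,260:520,::-1],None,fx=3,fy=3))
for d in (p,q): print(*look(d))
```

```text
8.65 [ 0.40242783 -0.21279776  0.20333687] [ 0.59182711  0.58331629 -0.36574279]
[ 0.5063317  -0.18741843] (238.55140686035156, 118.5000228881836) 0.2239903 [-0.0151211   0.00140675] [ 0.49127587 -0.18940555] 0.11884812131424333 0.06750766152927659
[ 0.48891904 -0.19241872] (228.28109741210938, 117.9766845703125) 0.22353041 [ 0.0020867  -0.00044623] [ 0.49105274 -0.19239128] 0.1492813093275452 0.06750899202474059
```

View pics/s3.png

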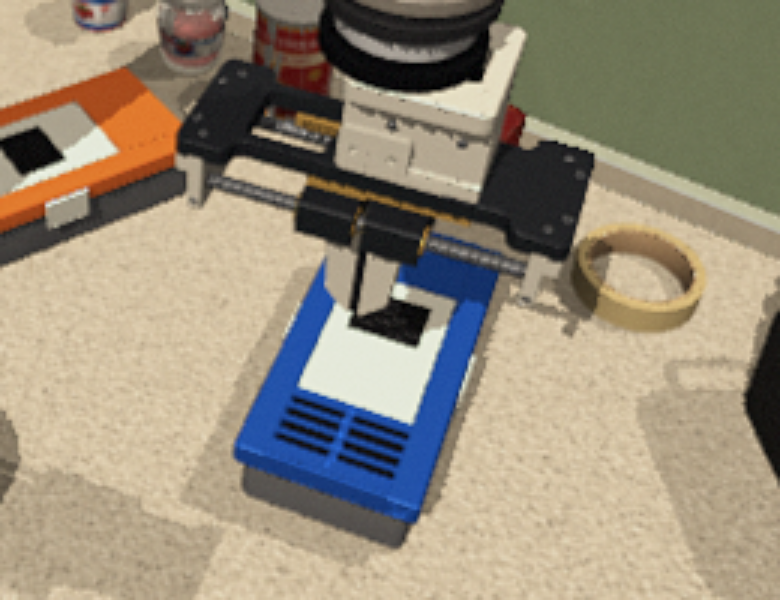

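All the slots are dark now. I check the position of the patch's near edge, at about (388,337) in the crop, numerically.

Run:
```python
from cell import robot
from h import *
q=robot.read_camera("scene")
e=np.array([np.cos(.2245),np.sin(.2245)])
c=np.array([.5063,-.1875])
for uv in([260+356/3,130+325/3],[260+420/3,130+345/3],[260+388/3,130+336/3]): print((back(q,uv,.058)[0,:2]-c)@e)
```

```text
0.0071034325256853995
0.007199972023632148
0.006273992700469218
```

```bash
python3 -c "
from cell import robot
print(robot.hand_in())"
```

```text
the job is handed in; nothing more can be done
None
```

The blue keeper's vent is fully open: all its slots are dark, and the patch measures about 26 mm past centre, about where the 25 mm stop should be. The arm is clear, the orange keeper was never touched, and the job was handed in at about 9 s without a verdict coming back.

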